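# Put the flat battery pack on charge

## Task

Put the red-banded battery pack on the charging dock: set it upright on the dock's open end and slide it along between the rails until it is fully home and the yellow catch has sprung up behind it, then let go. Leave the green-banded pack where it stands.

Things in the scene. Friction and masses are not known exactly. Their poses are not given: they have to be found in the camera images.
- pack_red_center (a point): Centre (36 mm above its underside) of the loose battery pack with the red band, upright on the bench, 0.35 kg. Grey body 56 mm long (x), 36 wide (y), 72 high; grip across the width, in its upper half. Dovetail foot 60 mm long, 56 mm wide at the bottom, 42 wide at 10 mm up. Axes: x along the length, z up. Both ends are alike: either may go in first.
- pack_green_center (a point): The same point of the other pack, identical but for its green band; it is to stay where it is.
- dock: Grey charging dock, fixed, 204 mm long (x) by 100 wide; origin under the middle of its base, z up. Packs slide in along +x: open end at x = -102 mm, end block (46 mm high, stop face at x = +80 mm) at the other end. Its flat floor lies 8 mm above the bench.
- rail_start (a point): Point on the dock's floor, between the rails where they begin (dock x = -17 mm). Two aluminium rails run from here to the stop, 22 mm above the bench; their inner faces lean inward (68 mm apart at the floor, 46 at the top) and hold a foot down with about 3 mm of play up and to each side. Before them, to x = -47 mm, the mouth flares from 61 to about 90 mm wide. Axes as the dock.
- dock_mouth (a point): Point on the dock's floor at x = -70 mm: set a pack down with its underside centred here, flat on the floor and its length along the dock's x, then slide it along +x for 120 mm. Axes as the dock.
- dock_home (a point): Point on the dock's floor at x = +50 mm: centre of the underside of a pack that is fully home, against the stop; the catch leaves it up to 3 mm of play back toward the mouth. Axes as the dock.
- catch (a joint): Yellow sprung catch in the middle of the channel floor, 24 mm wide, dock x = -3 to +17 mm; ramped toward the mouth, upright toward the stop. 0 = up, 6 mm above the floor; grows to 0.006 m as a pack riding over it presses it down (0.6 to 1.5 N); springs back to 0 when the pack has passed. Sliding in takes about 1 to 4 N, the dock being slippery.
- bag_sealer: Teal bag sealer standing to the right of the bench's middle, 410 mm long by 95 mm wide, with its arm raised to 195 mm above the bench: an obstacle to carry things over or round (the black heater beside it is 123 mm high). Origin under its middle.
Not all that is in view belongs to the job. Leave any purple look-alike of the part that bears pack_red_center alone.

How it is judged:
By the outcome, as a careful person would: the job done as asked, in the order asked, and still so for the second after the job is handed in, with the robot touching nothing.
It also fails if it takes over 45 s, if anything falls off the work surface, if the arm or the gripper's body presses on something with over 40 N, if the wrist force passes 120 N, or if a joint passes its speed limit or range.

## Robot

A 6-joint arm with a two-finger parallel gripper is mounted at the origin on a cart in front of the work surface, level with it; the furniture and walls round the work are solid. World frame = base frame: x ahead of the robot, y to its left, z up, the work surface at z = 0. Lengths are in m, angles in rad, forces in N, time in s.
With the tool pointing down it reaches from about 0.3 to 0.775 m from the base axis. Payload 14.6 kg.
Tool frame: the origin (TCP) lies on the centre line of the jaws, within the pads' length; the fingertips stand 19 mm ahead of it and the grasp point (between the pads) is the TCP; y points along the fingers, x is the direction in which the jaws open and shut, and the axes are right-handed (so a half turn about y gives the same grasp; the last joint's range is limited). The gripper opens to 94 mm and grips with 3 to 60 N. Pads are 16 mm wide; open, the fingers measure 119 mm over their backs; the gripper's body (75 mm by 177 mm) begins 78 mm behind the grasp point.
Start: joints at [-1.323, 0.3, 1.521, -0, 1.321, -0.067], TCP at [0.17, -0.523, 0.224] pointing down, gripper open.
Joint ranges: [-3.03, 3.03], [-0.79, 2.21], [0.23, 2.52], [-1.04, 4.18], [0, 3.07], [-2.55, 2.55]. Speed limits (rad/s): [2.22, 2.22, 2.57, 3.14, 3.14, 3.14].

## Interface

Orientations are given as [roll, pitch, yaw] about the fixed x, y, z axes, in that order (R = Rz(yaw) Ry(pitch) Rx(roll)).
In Python, from station import ctrl, optics gives the robot as it stands.
- The arm moves only by the tool jog_arm, never from a script. Its argument "targets" is a list of rows, each a list of 3 entries, a list of its own where there are three numbers: the finger opening in cm, from 0 to 9.4, then the shift along the tool's x, y, z in cm, then the turn about the tool's y in rad. A call has 1 to 10 rows; each row is the pose to reach, as a shift and turn from the pose commanded when the call began, along the tool's axes at that moment; what a row does not reach only later rows make up. A row lasts 1/10 s, in which the tool goes at most 50 mm and 8.59 degrees, less where a joint would pass 70% of its speed; a pose out of reach is approached as far as the arm can. A call with a gripper value outside its range is refused whole. The fingers move at their own pace and stop on an object; "grip_force" is the grip in N (left out, the last holds). Time passes only in rows, so rows that repeat a pose let the fingers close. It gives the time, the measured TCP pose, the force and the opening at its end, in the units of the state.
- ctrl.get_obs(): the state, without advancing time (a new reading comes with each control period).
- optics.camera(name): name is "scene" or "side" or "wrist"; returns a dict with "img" (400x640x3 uint8, red, green, blue), "range_z" (400x640 float32, m along the optical axis (not along the pixel's ray), 0 where there is no reading), "camera_matrix" (3x3 intrinsics, pixels), "k1" (the pictures are not rectified: a ray, as slopes to the right and down, at radius r is drawn at 1 + k1 r^2 times it, then the intrinsics apply), "world_to_cam" (4x4, takes a point from world to camera coordinates); the wrist camera has in their place "mount" (4x4, takes a point from camera to tool coordinates, whose origin is the TCP and whose axes are the tool frame's). Camera axes: x right, y up, looking along -z (the intrinsics and any distortion apply to the point x, -y, -z); pixel columns grow to the right and rows downward; lengths in m; the calibration is good to about 2 mm. A picture is of the moment at which its call begins: read the wrist's pose just before it.
- ctrl.hand_in(): hands the job in, once; it reports no verdict.
The state is a dict: "time_s": time; "qpos": joint angles; "joint_vel": joint speeds; "tau": joint torques, N m; "ee_pos": TCP position; "eef_rot": TCP orientation; "force": force on the tool from outside, world axes, zero at the start; "moment": the same for the moment, N m; "grip_width": finger opening in m.
Only numpy, scipy, OpenCV 4.12 (cv2) and the standard library are available. Lean on these libraries where they do the work, as an engineer would, in place of code of your own. Each camera call takes 0.05 s, during which the arm holds its last target. There are 200 camera calls.

## Working session

There is one attempt and no reset: what is moved stays moved. The work goes in short steps, Python scripts to look and compute and a tool call to move; the robot and the scene stay as the last step left them, time stands still between calls to the robot, and variables do not carry over. Pictures are saved under pics/ and viewed, about 8 in all and at most 12, crops included, and the job is handed in when it is done.

Besides the shell and the picture viewer there is one more tool, called after "Request:" as name(argument=value, ...) on one line, values as JSON. jog_arm: Moves the arm, as the interface text tells. Its arguments: {"type":"object","properties":{"targets":{"type":"array","items":{"type":"array"}},"grip_force":{"type":"number"}},"required":["targets"]}

```bash
mkdir -p pics; ls
cat > h.py <<'E'
import numpy as np, cv2
from scipy.spatial.transform import Rotation as R
from station import ctrl, optics
def grab(name):
    o=ctrl.get_obs(); c=optics.camera(name)
    if name=='wrist':
        T=np.eye(4);T[:3,:3]=R.from_euler('xyz',o['eef_rot']).as_matrix();T[:3,3]=o['ee_pos']
        c['c2w']=T@c['mount']
    else: c['c2w']=np.linalg.inv(c['world_to_cam'])
    return c
def rays(c,uv):
    K=c['camera_matrix'];uv=np.asarray(uv,float).reshape(-1,2)
    d=np.c_[(uv[:,0]-K[0,2])/K[0,0],(uv[:,1]-K[1,2])/K[1,1]];s=d.copy()
    for _ in range(20): s=d/(1+c['k1']*(s**2).sum(1,keepdims=True))
    return np.c_[s[:,0],-s[:,1],-np.ones(len(s))]
def onplane(c,uv,z):
    r=rays(c,uv)@c['c2w'][:3,:3].T;o=c['c2w'][:3,3]
    return o+r*((z-o[2])/r[:,2])[:,None]
def cloud(c):
    h,w=c['range_z'].shape;v,u=np.mgrid[:h,:w]
    p=rays(c,np.c_[u.ravel(),v.ravel()])*c['range_z'].reshape(-1,1)
    return (p@c['c2w'][:3,:3].T+c['c2w'][:3,3]).reshape(h,w,3)
def save(c,n): cv2.imwrite('pics/'+n,c['img'][:,:,::-1])
E
python3 - <<'E'
from h import *
o=ctrl.get_obs();print(o)
a=grab('scene');b=grab('side')
np.save('scene.npy',a,allow_pickle=True);np.save('side.npy',b,allow_pickle=True)
cv2.imwrite('pics/1.png',cv2.resize(np.vstack([a['img'],b['img']])[:,:,::-1],(480,600),interpolation=cv2.INTER_AREA))
save(a,'s.png');save(b,'d.png')
for c in(a,b):print(c['camera_matrix'],c['k1'],c['c2w'].round(3))
E
```

```text
pics
{'time_s': 0.0, 'qpos': array([-1.32257090e+00,  3.00450465e-01,  1.52160467e+00, -1.90270576e-06,
        1.32070924e+00, -6.66113204e-02]), 'joint_vel': array([ 0.0001424 ,  0.00165611, -0.00047806, -0.00074097,  0.00039964,
        0.00088916]), 'tau': array([-5.68965661e-04, -5.31808090e+01, -3.52734911e+01,  7.08033610e-02,
        2.44546984e-02, -5.98027577e-05]), 'ee_pos': array([ 0.17024222, -0.52272294,  0.22388766]), 'eef_rot': array([-1.57072017e+00,  1.16924286e-03, -1.25595907e+00]), 'force': array([ 0.37852889,  0.33958085, -0.57755161]), 'moment': array([-0.01051471,  0.04324019,  0.00512377]), 'grip_width': 0.09401418063727177}
[[482.50198082   0.         318.29929846]
 [  0.         482.50198082 198.22099999]
 [  0.           0.           1.        ]] -0.003908941773701626 [[ 0.557  0.364 -0.746 -0.861]
 [-0.83   0.215 -0.515 -0.911]
 [-0.026  0.906  0.422  0.873]
 [ 0.     0.     0.     1.   ]]
[[452.48100144   0.         320.59367156]
 [  0.         452.48100144 199.57889996]
 [  0.           0.           1.        ]] -0.04812949485966951 [[-0.844  0.26  -0.469 -0.192]
 [-0.536 -0.38   0.754  1.322]
 [ 0.018  0.888  0.46   0.824]
 [ 0.     0.     0.     1.   ]]
```

View pics/s.png

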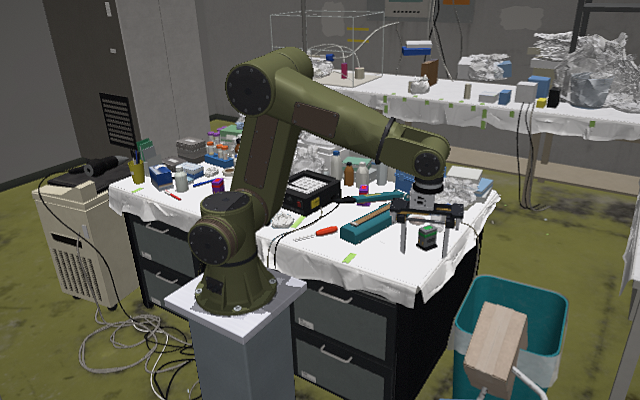

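View pics/d.png

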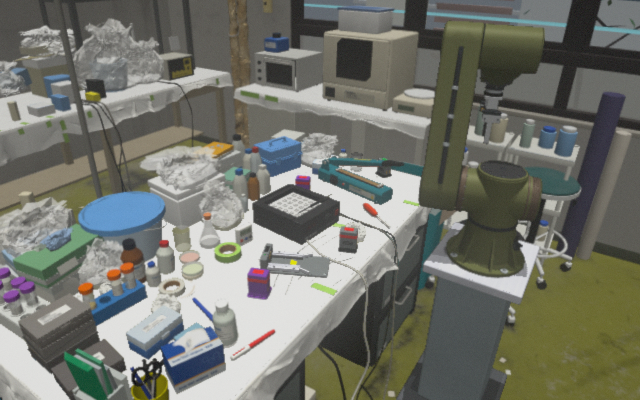

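Scene view: the green pack is at about (428,237), with the sealer at about (370,225). Side view: the dock is at about (298,263) with its yellow catch at (293,262). There is a grey pack with a red band at about (348,238), and purple items at (259,283) and (303,183). I'll enlarge that area.

Run:
```python
from h import *
b=np.load('side.npy',allow_pickle=True).item()
im=b['img'][165:325,210:410]
cv2.imwrite('pics/2.png',cv2.resize(im[:,:,::-1],None,fx=3.7,fy=3.7,interpolation=cv2.INTER_CUBIC))
P=cloud(b)
for n,(u,v) in dict(catch=(293,263),packred=(348,238),purp=(259,283),purp2=(303,183),dock=(320,265)).items(): print(n,P[v,u].round(3))
# dock top-ish points
m=(P[...,2]>.003)&(P[...,2]<.06)&(b['range_z']>0)
im=b['img'].astype(int)
yel=(im[...,0]>180)&(im[...,1]>160)&(im[...,2]<90)
ys,xs=np.nonzero(yel)
for y,x in zip(ys,xs):
    if 210<x<410 and 165<y<325: print((x,y),P[y,x].round(3),end=' ')
```

```text
catch [0.479 0.396 0.012]
packred [0.38  0.232 0.052]
purp [0.47  0.567 0.05 ]
purp2 [ 0.725 -0.018  0.056]
dock [0.405 0.358 0.012]
(np.int64(291), np.int64(260)) [0.493 0.387 0.013] (np.int64(292), np.int64(260)) [0.487 0.39  0.017] (np.int64(293), np.int64(260)) [0.488 0.382 0.012] (np.int64(291), np.int64(261)) [0.489 0.392 0.014] (np.int64(292), np.int64(261)) [0.488 0.389 0.012] (np.int64(293), np.int64(261)) [0.484 0.388 0.013] (np.int64(294), np.int64(261)) [0.482 0.386 0.013] (np.int64(295), np.int64(261)) [0.481 0.382 0.01 ] (np.int64(296), np.int64(261)) [0.48  0.379 0.01 ] (np.int64(290), np.int64(262)) [0.486 0.401 0.016] (np.int64(291), np.int64(262)) [0.487 0.395 0.013] (np.int64(292), np.int64(262)) [0.484 0.394 0.013] (np.int64(293), np.int64(262)) [0.482 0.392 0.013] (np.int64(294), np.int64(262)) [0.48  0.389 0.012] (np.int64(295), np.int64(262)) [0.478 0.386 0.011] (np.int64(296), np.int64(262)) [-0.192  1.322  0.824] (np.int64(290), np.int64(263)) [0.484 0.405 0.016] (np.int64(291), np.int64(263)) [0.483 0.401 0.014] (np.int64(292), np.int64(263)) [0.482 0.396 0.011] (np.int64(293), np.int64(263)) [0.479 0.396 0.012] (np.int64(294), np.int64(263)) [0.479 0.391 0.009] (np.int64(295), np.int64(263)) [0.476 0.389 0.009] (np.int64(296), np.int64(263)) [0.473 0.388 0.01 ] (np.int64(294), np.int64(264)) [0.477 0.393 0.008] (np.int64(295), np.int64(264)) [0.472 0.395 0.011]
```

View pics/2.png

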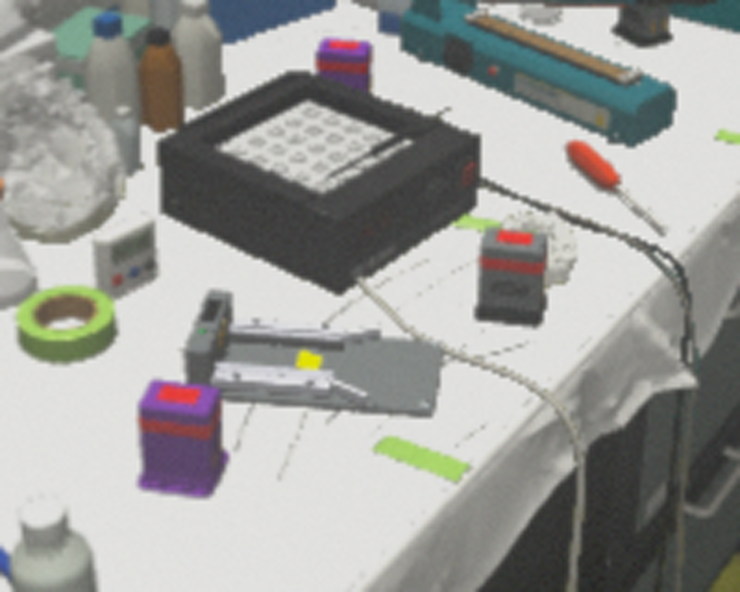

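The red pack is the grey one at about (0.38, 0.23). The purple look-alikes are separate from it. Next I'll get a coarse dock and pack yaw from depth and plan the carry-over.

Run:
```python
from h import *
b=np.load('side.npy',allow_pickle=True).item();a=np.load('scene.npy',allow_pickle=True).item()
P=cloud(b);im=b['img'].astype(int)
def fit(m,n):
    p=P[m][:,:2].astype(np.float32);r=cv2.minAreaRect(p);print(n,len(p),P[m].mean(0).round(3),np.round(r[0],3),np.round(r[1],3),round(r[2],1));return r
near=lambda x,y,r:np.hypot(P[...,0]-x,P[...,1]-y)<r
red=(im[...,0]>150)&(im[...,1]<80)&(im[...,2]<80)
fit(red&near(.38,.23,.06)&(P[...,2]>.06),'redtop')
fit(near(.38,.23,.05)&(P[...,2]>.066)&(P[...,2]<.09),'top')
fl=(im.max(-1)<150)&near(.43,.38,.15)&(P[...,2]>.0)&(P[...,2]<.03)&(im.max(-1)-im.min(-1)<25)
n,l,s,c=cv2.connectedComponentsWithStats(fl.astype(np.uint8));k=1+s[1:,4].argmax()
fit(l==k,'floor');print(s[k])
for w in((405,262),(395,344),(0,0)):pass
# pixels of dock corners in crop -> px
px=np.array([[441,343],[432,414],[208,395],[187,375],[213,291]])/3.7+[210,165]
print(onplane(b,px[:2],.008).round(3),onplane(b,px[2:4],.0).round(3),onplane(b,px[4:],.046).round(3))
px=np.array([[477,314],[540,325]])/3.7+[210,165];print(onplane(b,px,0).round(3))
w=grab('wrist');print(w['mount'].round(3),w['camera_matrix'],w['k1'])
```

```text
redtop 17 [0.389 0.215 0.074] [0.39  0.212] [0.023 0.016] 27.5
top 131 [0.386 0.219 0.072] [0.388 0.215] [0.057 0.043] 19.8
floor 993 [0.456 0.391 0.011] [0.473 0.389] [0.209 0.112] 29.5
[260 250  71  28 993]
[[0.405 0.304 0.008]
 [0.359 0.393 0.008]] [[0.53  0.464 0.   ]
 [0.562 0.452 0.   ]] [[0.578 0.394 0.046]]
[[0.407 0.238 0.   ]
 [0.353 0.222 0.   ]]
[[ 1.    -0.001 -0.001  0.001]
 [-0.001  0.244 -0.97  -0.161]
 [ 0.001  0.97   0.244  0.071]
 [ 0.     0.     0.     1.   ]] [[332.4563334    0.         322.74449521]
 [  0.         332.4563334  205.85368847]
 [  0.           0.           1.        ]] -0.06773110579273042
```

Request:
jog_arm(targets=[[9.4,[0,-5,0],0],[9.4,[0,-10,0],0],[9.4,[-2,-13,2],0],[9.4,[-30,-13,30],0],[9.4,[-30,-13,30],0],[9.4,[-30,-13,30],0],[9.4,[-30,-13,30],0],[9.4,[-30,-13,30],0],[9.4,[-30,-13,30],0],[9.4,[-30,-13,30],0]])

```text
time_s: 1.15
ee_pos: [0.3421, -0.1839, 0.3545]
eef_rot: [-1.571, -0.0, -1.256]
force: [0.3, -0.6, -1.1]
grip_width: 0.094
```

Request:
jog_arm(targets=[[9.4,[-45,0,16],0],[9.4,[-45,0,16],0],[9.4,[-45,0,16],0],[9.4,[-45,0,16],0],[9.4,[-45,0,16],0],[9.4,[-45,0,16],0],[9.4,[-45,0,16],0],[9.4,[-45,0,16],0],[9.4,[-45,0,16],0],[9.4,[-45,0,16],0]])

```text
time_s: 2.15
ee_pos: [0.3539, 0.2946, 0.3538]
eef_rot: [-1.572, -0.0, -1.254]
force: [0.0, -0.2, 0.2]
grip_width: 0.094
```

Run:
```python
from h import *
w=grab('wrist');np.save('w1.npy',w,allow_pickle=True);save(w,'3.png');print(ctrl.get_obs()['ee_pos'])
```

```text
[0.35395475 0.29632411 0.35342914]
```

View pics/3.png

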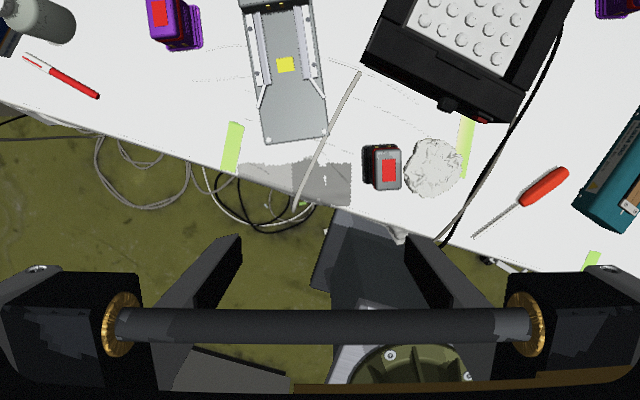

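Wrist view: the dock's open end has corners at (262,143) and (328,136), and the catch is at (285,64). The red pack's top is at (382,167), and a crumpled ball beside it starts at about column 405. I'll measure these and the ball's clearance.

Run:
```python
from h import *
w=np.load('w1.npy',allow_pickle=True).item();P=cloud(w);im=w['img'].astype(int)
R0=w['c2w'][:3,:3];hsv=cv2.cvtColor(w['img'],cv2.COLOR_RGB2HSV)
red=(im[...,0]>150)&(im[...,1]<80)&(im[...,2]<80)
def cen(m,z,n):
    k,l,s,c=cv2.connectedComponentsWithStats(m.astype(np.uint8));j=1+s[1:,4].argmax()
    cn=cv2.findContours((l==j).astype(np.uint8),0,1)[0][0].reshape(-1,2)
    q=onplane(w,cn,z)[:,:2].astype(np.float32);r=cv2.minAreaRect(q);print(n,s[j],c[j].round(1),onplane(w,c[j],z).round(4),np.round(r[0],4),np.round(r[1],4),round(r[2],1))
mk=np.zeros(red.shape,bool);mk[150:190,360:405]=1
cen(red&mk,.072,'redpatch')
top=(P[...,2]>.064)&(P[...,2]<.085)&mk
cen(top,.072,'packtop')
mk=np.zeros(red.shape,bool);mk[50:80,270:305]=1
cen(mk&(im[...,0]>180)&(im[...,2]<100)&(im[...,1]>150),.013,'catch')
e=onplane(w,[[262,143],[328,136]],.008);print('end',e.round(4),'yaw',np.degrees(np.arctan2(*(e[1]-e[0])[[1,0]]))+90,'mid',e.mean(0).round(4))
print('plane z: bench',np.median(P[100:130,340:360,2]),'dock',np.median(P[110:135,280:310,2]),'packtop',np.median(P[160:175,378:388,2]))
# ball heights along rows
for v in (155,167,180): print(v,[(u,*(P[v,u]*1000).round().astype(int)) for u in range(396,430,3)])
h=P[140:200,405:465];print('ball max z',np.percentile(h[...,2],[50,90,99]).round(3))
```

```text
redpatch [382 159  14  23 289] [388.3 170. ] [[0.39   0.2126 0.072 ]] [0.3903 0.2125] [0.0297 0.0177] 21.1
packtop [ 374  150   28   40 1090] [387.6 169.3] [[0.3907 0.2139 0.072 ]] [0.3902 0.2135] [0.0535 0.0368] 20.3
catch [276  57  18  16 225] [284.8  64.2] [[0.4818 0.3922 0.013 ]] [0.4818 0.3923] [0.0189 0.0233] 26.2
end [[0.3642 0.3931 0.008 ]
 [0.405  0.3018 0.008 ]] yaw 24.06496648167618 mid [0.3846 0.3475 0.008 ]
plane z: bench 0.0020301071588614827 dock 0.008905501405819305 packtop 0.07327486862719731
155 [(396, np.int64(412), np.int64(210), np.int64(73)), (399, np.int64(413), np.int64(206), np.int64(73)), (402, np.int64(414), np.int64(184), np.int64(2)), (405, np.int64(415), np.int64(180), np.int64(2)), (408, np.int64(417), np.int64(176), np.int64(2)), (411, np.int64(418), np.int64(170), np.int64(-1)), (414, np.int64(420), np.int64(174), np.int64(27)), (417, np.int64(421), np.int64(170), np.int64(27)), (420, np.int64(422), np.int64(166), np.int64(30)), (423, np.int64(424), np.int64(164), np.int64(36)), (426, np.int64(425), np.int64(160), np.int64(35)), (429, np.int64(427), n
[... 587 characters left out ...]
(4)), (429, np.int64(410), np.int64(138), np.int64(3))]
180 [(396, np.int64(381), np.int64(198), np.int64(74)), (399, np.int64(382), np.int64(194), np.int64(73)), (402, np.int64(377), np.int64(170), np.int64(1)), (405, np.int64(379), np.int64(167), np.int64(8)), (408, np.int64(381), np.int64(166), np.int64(19)), (411, np.int64(383), np.int64(164), np.int64(24)), (414, np.int64(385), np.int64(161), np.int64(30)), (417, np.int64(387), np.int64(157), np.int64(30)), (420, np.int64(388), np.int64(154), np.int64(34)), (423, np.int64(390), np.int64(151), np.int64(37)), (426, np.int64(392), np.int64(147), np.int64(40)), (429, np.int64(391), np.int64(131), np.int64(6))]
ball max z [0.024 0.036 0.04 ]
```

Request:
jog_arm(targets=[[5.4,[5,0,0.4],-0.038],[5.4,[9,0,0.8],-0.038],[5.4,[9,5,0.8],-0.038],[5.4,[9,10,0.8],-0.038],[5.4,[9,15,0.8],-0.038],[5.4,[9,20,0.8],-0.038],[5.4,[9,20,0.8],-0.038],[5.4,[9,20,0.8],-0.038]])

```text
time_s: 3.0
ee_pos: [0.3904, 0.2086, 0.1557]
eef_rot: [-1.571, 0.0, -1.218]
force: [0.1, -0.6, 0.2]
grip_width: 0.0537
```

Run:
```python
from h import *
o=ctrl.get_obs();print(o['ee_pos'],o['eef_rot'],o['grip_width'],o['qpos'])
w=grab('wrist');np.save('w2.npy',w,allow_pickle=True);save(w,'4.png')
P=cloud(w)
top=(P[...,2]>.064)&(P[...,2]<.085)&(np.hypot(P[...,0]-.39,P[...,1]-.213)<.045)
cn=max(cv2.findContours(top.astype(np.uint8),0,1)[0],key=len).reshape(-1,2)
r=cv2.minAreaRect(onplane(w,cn,.072)[:,:2].astype(np.float32));print(np.round(r[0],4),np.round(r[1],4),r[2])
```

```text
[0.39041812 0.20863178 0.15568202] [-1.57111831e+00  6.47050431e-06 -1.21803208e+00] 0.05370114072428403 [4.07983054e-01 1.36411527e-01 1.89132363e+00 2.69972865e-05
 1.11417863e+00 1.62600323e+00]
[0.3915 0.2137] [0.0558 0.0356] 20.99224281311035
```

View pics/4.png

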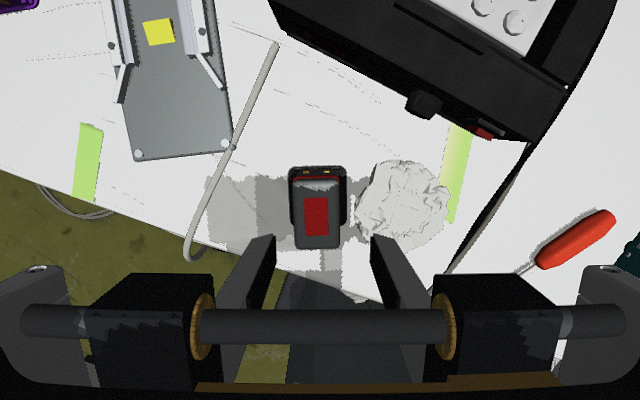

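The close view puts the pack's top at about (317,210), between the fingers, with the ball clear at about (405,205). Now I'll descend and grip.

Request:
jog_arm(targets=[[5.4,[-0.4,3,0.3],-0.013],[5.4,[-0.4,6,0.3],-0.013],[5.4,[-0.4,8.5,0.3],-0.013],[5.4,[-0.4,9.6,0.3],-0.013],[5.4,[-0.4,9.6,0.3],-0.013],[3.0,[-0.4,9.6,0.3],-0.013],[3.0,[-0.4,9.6,0.3],-0.013],[3.0,[-0.4,9.6,0.3],-0.013],[3.0,[-0.4,9.6,0.3],-0.013],[3.0,[-0.4,9.6,0.3],-0.013]], grip_force=30)

```text
time_s: 4.05
ee_pos: [0.3923, 0.2137, 0.0597]
eef_rot: [-1.568, 0.0, -1.205]
force: [-2.0, 0.2, 7.9]
grip_width: 0.0357
```

Run:
```python
from h import *
o=ctrl.get_obs();print(o['ee_pos'],o['eef_rot'],o['grip_width'],o['force'])
# dock geometry from w2: catch and open-end edges
w=np.load('w2.npy',allow_pickle=True).item();im=w['img'].astype(int)
m=np.zeros(im.shape[:2],np.uint8);m[10:50,138:180]=1
y=m.astype(bool)&(im[...,0]>180)&(im[...,2]<100)
v,u=np.nonzero(y);print('catch',u.mean(),v.mean(),onplane(w,[u.mean(),v.mean()],.013).round(4))
e=onplane(w,[[135,162],[232,152]],.008);d=e[1]-e[0];print('end',e.round(4),e.mean(0).round(4),np.degrees(np.arctan2(d[1],d[0]))+90,np.hypot(*d[:2]))
s=onplane(w,[[135,162],[118,106],[232,152],[213,40]],.008)
for a,b in((0,1),(2,3)):
    d=s[b]-s[a];print('side',np.degrees(np.arctan2(d[1],d[0])))
```

```text
[0.39226474 0.21373451 0.05974604] [-1.56841606e+00  2.10908367e-04 -1.20500401e+00] 0.03568554710693275 [-2.02786472  0.23048733  7.90542413]
catch 158.5171875 31.403125 [[0.4818 0.3919 0.013 ]]
end [[0.3629 0.3871 0.008 ]
 [0.4034 0.3019 0.008 ]] [0.3831 0.3445 0.008 ] 25.460127672035256 0.09440695346500945
side 31.319586431836537
side 26.992382793568893
```

Request:
jog_arm(targets=[[3.0,[0,-1,0],0],[3.0,[0,-4,0],0],[3.0,[0,-8,0],0],[3.0,[-3,-9,1.7],-0.02],[3.0,[-7,-9,4],-0.05],[3.0,[-11,-9,6],-0.083],[3.0,[-12.8,-9,7.1],-0.083],[3.0,[-12.8,-9,7.1],-0.083],[3.0,[-12.8,-9,7.1],-0.083],[3.0,[-12.8,-9,7.1],-0.083]])

```text
time_s: 5.05
ee_pos: [0.4119, 0.3574, 0.1486]
eef_rot: [-1.571, -0.0, -1.123]
force: [-0.1, -0.4, -3.2]
grip_width: 0.0357
```

Run:
```python
from h import *
o=ctrl.get_obs();print(o['ee_pos'],o['eef_rot'],o['grip_width'],o['force'],o['time_s'])
w=grab('wrist');np.save('w3.npy',w,allow_pickle=True);save(w,'5.png')
```

```text
[0.41193445 0.3573653  0.14864733] [-1.57123361e+00 -2.15452784e-04 -1.12267820e+00] 0.03565125935337059 [-0.06050271 -0.42329794 -3.24291717] 5.05
```

View pics/5.png

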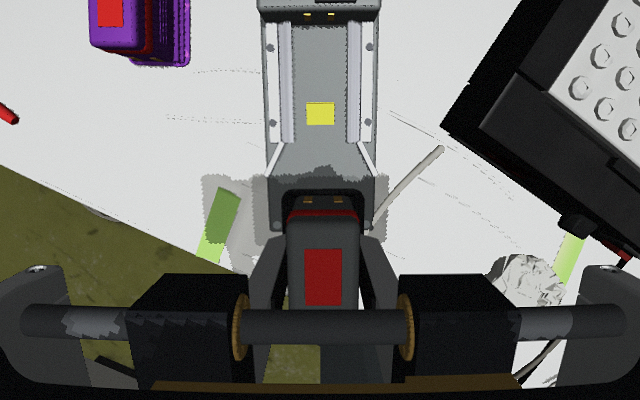

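The pack hangs straight in the jaws at about (322,265), and the dock lies straight ahead. The catch is at (320,113), with the rails' inner edges near columns 293 and 347. I'll measure the axis from those.

Run:
```python
from h import *
w=np.load('w3.npy',allow_pickle=True).item();im=w['img'].astype(int);g=im.sum(-1)/3
o=ctrl.get_obs()
y=(im[...,0]>180)&(im[...,2]<110)&(im[...,1]>150);y[:90]=0;y[140:]=0;y[:,:295]=0;y[:,345:]=0
v,u=np.nonzero(y);print('catch',u.mean(),v.mean(),onplane(w,[u.mean(),v.mean()],.013).round(4))
# outer dock base edges: white bench -> grey, per row; at z~.006
L=[];Rr=[];I=[];J=[]
for r in range(30,165,3):
    row=g[r]; d=np.diff(cv2.GaussianBlur(row[None].astype(np.float32),(3,1),0)[0])
    L.append((255+d[255:275].argmin()+.5,r)); Rr.append((370+d[370:395].argmax()+.5,r))
    if r<135: I.append((286+d[286:300].argmin()+.5,r));J.append((340+d[340:354].argmax()+.5,r))
def ln(p,z,n):
    q=onplane(w,p,z)[:,:2].astype(np.float32);f=cv2.fitLine(q,cv2.DIST_HUBER,0,.001,.001).ravel()
    f=f*np.sign(f[0]) if 0 else f
    s=1 if f[0]>0 else -1
    print(n,'yaw',np.degrees(np.arctan2(s*f[1],s*f[0])).round(2),'res',np.abs((q-f[2:])@[-f[1],f[0]]).mean().round(4)); return f[2:],s*f[:2]
res=[ln(L,.004,'outL'),ln(Rr,.004,'outR'),ln(I,.022,'inL'),ln(J,.022,'inR')]
print(I[::6],J[::6])
yaw=np.mean([np.arctan2(d[1],d[0]) for _,d in res]);n=np.array([-np.sin(yaw),np.cos(yaw)])
print('yaw',np.degrees(yaw))
t=np.array(o['ee_pos'][:2])
for p,_ in res: print('lateral offset from tcp',((p-t)@n).round(4))
c=onplane(w,[u.mean(),v.mean()],.013)[0,:2];print('catch along',(c-t)@[np.cos(yaw),np.sin(yaw)],'lat',(c-t)@n,'tool yaw+90',np.degrees(o['eef_rot'][2])+90)
```

```text
catch 320.05775577557756 113.27557755775578 [[0.4822 0.3925 0.013 ]]
outL yaw 26.39 res 0.0004
outR yaw 26.19 res 0.0002
inL yaw 26.07 res 0.0002
inR yaw 26.56 res 1e-04
[(np.float64(290.5), 30), (np.float64(290.5), 48), (np.float64(291.5), 66), (np.float64(291.5), 84), (np.float64(292.5), 102), (np.float64(292.5), 120)] [(np.float64(348.5), 30), (np.float64(347.5), 48), (np.float64(347.5), 66), (np.float64(347.5), 84), (np.float64(347.5), 102), (np.float64(347.5), 120)]
yaw 26.300024
lateral offset from tcp 0.051
lateral offset from tcp -0.0499
lateral offset from tcp 0.0235
lateral offset from tcp -0.0225
catch along 0.07842079806384865 lat 0.00048049773320308145 tool yaw+90 25.662648576280375
```

Request:
jog_arm(targets=[[3.0,[0,3,0],-0.011],[3.0,[0,6,0],-0.011],[3.0,[0,7.4,0],-0.011],[3.0,[0,7.8,0],-0.011],[3.0,[0,8.0,0],-0.011],[3.0,[0,8.05,0],-0.011],[3.0,[0,8.05,0],-0.011]])

```text
time_s: 5.8
ee_pos: [0.4125, 0.3585, 0.069]
eef_rot: [-1.569, 0.0, -1.111]
force: [-0.7, -0.3, -3.9]
grip_width: 0.0359
```

Request:
jog_arm(targets=[[3.0,[0,0.1,0],0],[3.0,[0,0.1,0],0],[3.0,[0,0.1,0],0]])

```text
time_s: 6.1
ee_pos: [0.4124, 0.3586, 0.0678]
eef_rot: [-1.569, 0.0, -1.111]
force: [-1.9, -0.7, 5.7]
grip_width: 0.0356
```

The pack is on the floor now. I'll ease off slightly and slide.

Request:
jog_arm(targets=[[3.0,[0,-0.05,0.5],0],[3.0,[0,-0.05,1.5],0],[3.0,[0,-0.05,2.5],0],[3.0,[0,-0.05,3.5],0],[3.0,[0,-0.05,4.5],0],[3.0,[0,-0.05,5.5],0],[3.0,[0,-0.05,6.5],0],[3.0,[0,-0.05,6.5],0]])

```text
time_s: 6.9
ee_pos: [0.4721, 0.3879, 0.0678]
eef_rot: [-1.568, 0.0, -1.111]
force: [2.4, 1.8, 5.2]
grip_width: 0.0357
```

Request:
jog_arm(targets=[[3.0,[0,0,1],0],[3.0,[0,0,2],0],[3.0,[0,0,3],0],[3.0,[0,0,4],0],[3.0,[0,0,4.6],0],[3.0,[0,0,5.0],0],[3.0,[0,0,5.0],0]])

```text
time_s: 7.6
ee_pos: [0.5158, 0.4097, 0.0678]
eef_rot: [-1.57, 0.0, -1.111]
force: [1.2, 1.3, 4.3]
grip_width: 0.036
```

Request:
jog_arm(targets=[[3.0,[0,0,0.2],0],[3.0,[0,0,0.4],0],[3.0,[0,0,0.4],0],[3.0,[0,0,0.4],0]])

```text
time_s: 8.0
ee_pos: [0.5191, 0.4113, 0.0678]
eef_rot: [-1.57, 0.0, -1.111]
force: [-0.6, 0.3, 5.2]
grip_width: 0.0358
```

Run:
```python
from h import *
w=grab('wrist');save(w,'6.png')
b=grab('side');cv2.imwrite('pics/6b.png',cv2.resize(b['img'][220:300,230:350,::-1],None,fx=6,fy=6,interpolation=cv2.INTER_CUBIC))
```

```text
(no output)
```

View pics/6.png

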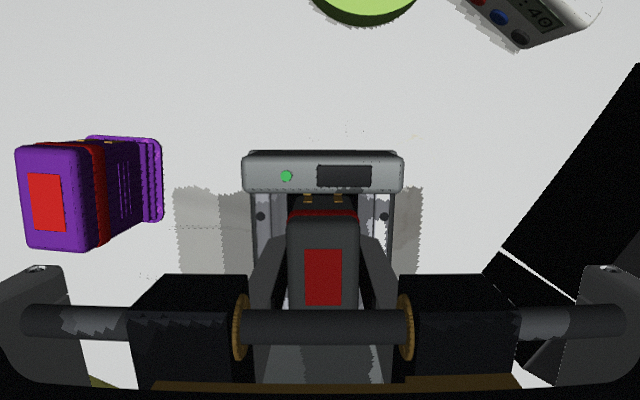

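The pack is right at the end block (block front at about row 193), but there's no stop force yet. I'll push gently on.

Request:
jog_arm(targets=[[3.0,[0,0,0.2],0],[3.0,[0,0,0.3],0],[3.0,[0,0,0.3],0]])

```text
time_s: 8.4
ee_pos: [0.5216, 0.4125, 0.0678]
eef_rot: [-1.57, 0.0, -1.111]
force: [-2.4, -1.7, 6.8]
grip_width: 0.0358
```

Request:
jog_arm(targets=[[3.0,[0,0,0.2],0],[3.0,[0,0,0.2],0],[3.0,[0,0,0.2],0]])

```text
time_s: 8.7
ee_pos: [0.5228, 0.4132, 0.0679]
eef_rot: [-1.572, 0.0, -1.111]
force: [-6.7, -3.7, 10.2]
grip_width: 0.0361
```

It has reached the stop (about 7.7 N). I'll relax, open and rise.

Request:
jog_arm(targets=[[3.0,[0,-0.05,-0.05],0],[6.0,[0,-0.05,-0.05],0],[6.0,[0,-0.05,-0.05],0],[6.0,[0,-0.05,-0.05],0],[6.0,[0,-2,-0.05],0],[6.0,[0,-6,-0.05],0],[6.0,[0,-11,-3],0],[6.0,[0,-15,-8],0],[6.0,[0,-15,-12],0],[6.0,[0,-15,-12],0]])

```text
time_s: 9.7
ee_pos: [0.4129, 0.3589, 0.2194]
eef_rot: [-1.569, 0.0, -1.11]
force: [0.1, -0.3, -0.5]
grip_width: 0.0599
```

Run:
```python
from h import *
o=ctrl.get_obs();print(o['ee_pos'],o['eef_rot'],o['force'],o['grip_width'],o['time_s'])
w=grab('wrist');np.save('w4.npy',w,allow_pickle=True);save(w,'7.png')
b=grab('side');cv2.imwrite('pics/8.png',cv2.resize(b['img'][220:300,230:350,::-1],None,fx=6,fy=6,interpolation=cv2.INTER_CUBIC))
```

```text
[0.41291662 0.35886044 0.21942224] [-1.56888797e+00  4.43481632e-04 -1.11026252e+00] [ 0.1401566  -0.27108761 -0.45019761] 0.05990791705820764 9.7
```

View pics/7.png

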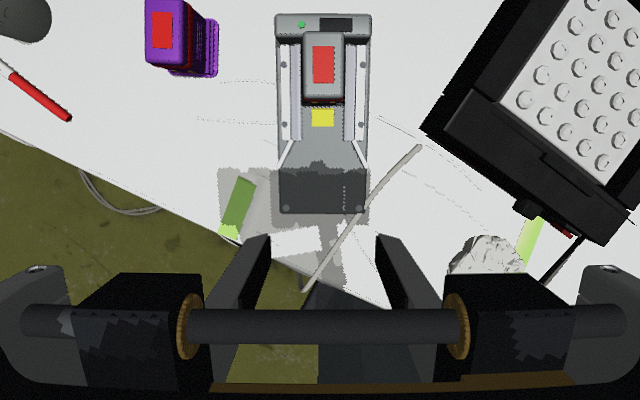

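View pics/8.png

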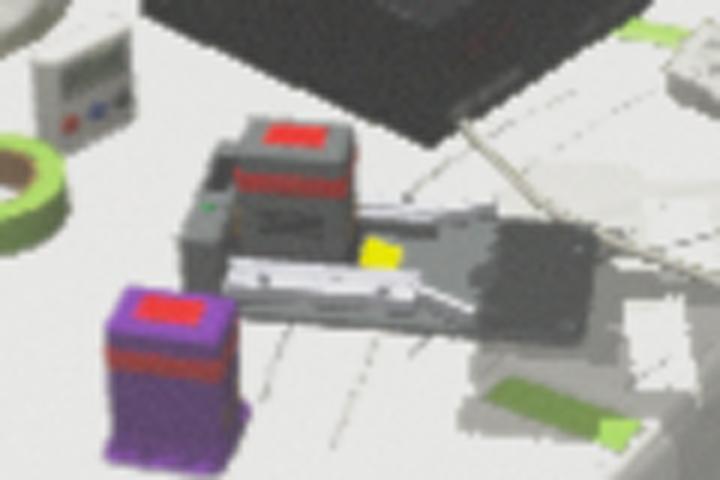

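Both views show the pack upright against the block, with the yellow catch visible behind it at wrist (322,118). One numeric check follows: catch height, and pack position along the dock.

Run:
```python
from h import *
w=np.load('w4.npy',allow_pickle=True).item();P=cloud(w);im=w['img'].astype(int)
yaw=np.radians(26.3);d=np.array([np.cos(yaw),np.sin(yaw)]);n=np.array([-d[1],d[0]])
def st(m,nm,z):
    v,u=np.nonzero(m);q=onplane(w,np.c_[u,v],z)[:,:2]-[.4118,.3583]  # ~dock x=-70
    print(nm,len(u),'along',(q@d).min().round(4)-.07,(q@d).max().round(4)-.07,'lat',(q@n).min().round(4),(q@n).max().round(4),'z',np.percentile(P[m][:,2],[10,50,90]).round(4))
y=(im[...,0]>180)&(im[...,2]<110)&(im[...,1]>150);y[:95]=0;y[140:]=0;y[:,:300]=0;y[:,345:]=0
st(y,'catch',.013)
for r in range(108,130,2):
    m=np.zeros_like(y);m[r,316:330]=1;print(r,np.median(P[m][:,2]).round(4),end=' ')
print()
m=np.zeros_like(y);m[140:160,315:330]=1;st(m,'floor',.008)
t=(P[...,2]>.074)&(P[...,2]<.09);t[130:]=0;t[:,:290]=0;t[:,360:]=0;st(t,'packtop',.08)
a=grab('scene');A=cloud(a);i=a['img'].astype(int);g=(i[...,1]>100)&(i[...,0]<90)&(i[...,2]<110)
b0=np.load('scene.npy',allow_pickle=True).item()
print('green px diff',np.abs(i[225:252,415:442]-b0['img'][225:252,415:442].astype(int)).mean())
```

```text
catch 382 along -0.0003000000000000086 0.01759999999999999 lat -0.012 0.0107 z [0.0098 0.0122 0.0145]
108 0.0123 110 0.0145 112 0.0142 114 0.013 116 0.0124 118 0.0118 120 0.0112 122 0.0101 124 0.0098 126 0.009 128 0.0089 
floor 300 along -0.03740000000000001 -0.016400000000000005 lat -0.008 0.0077 z [0.0078 0.0088 0.0099]
packtop 2801 along 0.023099999999999996 0.07779999999999998 lat -0.0188 0.0171 z [0.0793 0.0808 0.082 ]
green px diff 7.481481481481482
```

```bash
python3 -c "
from station import ctrl
print(ctrl.hand_in(), ctrl.get_obs()['time_s'])"
```

```text
the job is handed in; nothing more can be done
the job is handed in; nothing more can be done
```

The red-banded pack is on the dock, fully home with the yellow catch up behind it. The job was handed in after about 10 s of robot time. I gripped the pack, set it flat at the dock mouth and slid it about 123 mm until it met the stop at about 8 N. I then let go and raised the arm clear.

- **Pack position:** after release, its centre measures about +50 mm along the dock, which is the home position. It is upright and centred within about 1 mm.
- **Catch:** its stop-side edge reads about 14.5 mm above the bench, against 14 mm when fully up.
- **Arm:** it is clear of everything, with no contact force.
- **Green pack:** I never went near it after the first lift away. I compared its image area before and after, and it differed slightly (mean 7 grey levels). I put that down to the gripper that hung over it at the start having moved away, but I did not re-measure its position.
- **Unexplained reading:** the wrist showed about 8 N upward while gripping the pack on the bench. I did not trace the cause, and it was gone after lifting.

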